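# Set the lid pressure on the blue thermal cycler

### The job

On the small thermal cycler with the blue lid, roll the lid-pressure thumbwheel with a fingertip until the red pointer on its scale stands inside the green band, then let go. Leave the setting of the grey-lidded cycler as it is, and do not push the yellow tube rack about.

Things in the scene. Friction and masses are not known exactly. Their poses are not given: they have to be found in the camera images.
- blue_crest (a point): Crest of the thumbwheel (black, grey ribs, r 30, 18 wide, all in mm) in the BLUE lid, 140 high (fixed). Frame stays still: x to cycler's back, y its left, z up. Axle along y, 30 below; rim 9 proud of 56x24 slot. Sprung: gives at 2 N, then 0.8 N/mm, stops at 6 mm. Grippy; turns at 1 N, stays put. Closed fingertips pressed 3-5 mm on crest, swept along x, roll it; lift off and repeat.
- blue_pointer (a point): Middle of the red pointer (4x26 mm) under a clear window (2 mm proud) in the blue lid. Scale runs along x; in the crest's frame it is centred at x 0, y -65, z -10 mm, with a green band 20 mm long centred at x +15. The pointer moves as far as, and the same way as, the rim at the crest: swept to +x, it goes to +x. It starts 26 to 59 mm short of the band's centre (to -x), range -57 to +57 mm.
- grey_pointer (a point): The same pointer on the second cycler, alike in every way but for its GREY lid (250 x 170 mm, lid top 140 mm above the bench, same wheel). Its setting is to be left alone.
- yellow_rack: Loose yellow tube rack, 125 x 85 x 28 mm (small tube caps 4 mm higher), on the bench beside the cyclers. Origin: centre of its underside. To be left in its place.

How it is judged:
By the outcome, as a careful person would: the job done as asked, in the order asked, and still so for the second after the job is handed in, with the robot touching nothing.
It also fails if it takes over 40 s, if anything falls off the work surface, if the arm or the gripper's body presses on something with over 40 N, if the wrist force passes 120 N, or if a joint passes its speed limit or range.

### The arm

A 6-joint arm with a two-finger parallel gripper is mounted at the origin on the work surface. World frame = base frame: x ahead of the robot, y to its left, z up, the work surface at z = 0. Lengths are in m, angles in degrees, forces in N, time in s.
With the tool pointing down it reaches from about 0.35 to 0.875 m from the base axis. Payload 4.2 kg.
Tool frame: the origin (TCP) lies midway between the tips of the shut fingers; the grasp point (between the pads) lies 19 mm behind it; x points along the fingers, y is the direction in which the jaws open and shut, and the axes are right-handed (so a half turn about x gives the same grasp; the last joint's range is limited). The gripper opens to 85 mm and grips with 20 to 120 N. Pads are 22 mm wide; open, the fingers measure 114 mm over their backs; the gripper's body (76 mm by 85 mm) begins 54 mm behind the grasp point. The pads swing forward as they close: fully open they stand 13 mm farther back than shut.
Start: joints at [-60.069, 22.042, 0.453, 0, -68.411, -14.817], TCP at [0.163, -0.603, 0.231] pointing down, gripper open.
Joint ranges: [-179.83, 179.83], [-69.29, 118.12], [-61.27, 80.66], [-181.25, 117.63], [-171.15, -9.14], [-177.46, 177.46]. Speed limits (degrees/s): [159.86, 159.86, 180, 180, 180, 180].

### API

Orientations are given as [roll, pitch, yaw] about the fixed x, y, z axes, in that order (R = Rz(yaw) Ry(pitch) Rx(roll)).
In Python, from bench import observe, optics, env, finder gives the robot as it stands. The module is installed in compiled form; this text tells all that it offers.
- The arm moves only by the tool arm_command, never from a script. Its argument "steps" is one flat list of numbers, 7 for each row, row after row: the turn, a rotation vector about the tool's x, y, z in rad, then the shift along the tool's x, y, z in mm, then the opening in per cent of the stroke, from 0 (shut) to 100 (fully open). In form: [rx, ry, rz, dx, dy, dz, grip, rx, ry, rz, dx, dy, dz, grip, ...]. A call has 1 to 8 rows; each row is the pose to reach, as a shift and turn from the pose commanded when the call began, along the tool's axes at that moment; what a row does not reach only later rows make up. A row lasts 1/8 s, in which the tool goes at most 62.5 mm and 10.7 degrees, less where a joint would pass 70% of its speed; a pose out of reach is approached as far as the arm can. A call with a gripper value outside its range is refused whole. The fingers move at their own pace and stop on an object; "newtons" is the grip in N (left out, the last holds). Time passes only in rows, so rows that repeat a pose let the fingers close. It gives the time, the measured TCP pose, the force and the opening at its end, in the units of the state.
- observe(): the state, without advancing time (a new reading comes with each control period).
- optics.snapshot(name): name is "side" or "top" or "wrist"; returns the picture (480x640x3 uint8, red, green, blue); there is no depth.
- optics.camera_info(name): a dict with "fov_y" (degrees; the focal length in pixels is half the picture's height over the tangent of half this angle, whatever the lens; pixels are square), "cx", "cy" (the principal point, pixels), "dist" ([k1, k2, p1, p2, k3] as OpenCV has them; the pictures are not rectified), "view" (4x4, takes a point from world to camera coordinates). Camera axes: x right, y down, z forward; pixel columns grow to the right and rows downward; lengths in m; the calibration is good to about 2 mm. A picture is of the moment at which its call begins: read the wrist's pose just before it. camera_info takes no time and is no camera call; for the wrist camera it gives the pose at the moment of the call.
- env.sign_off(): hands the job in, once; it reports no verdict.
Trained networks look in the newest picture that a camera, given by its name, has taken for a name from the list of things; names that differ only in an ending like _2 or _b are one class to them, and where a whole thing is asked for, a point or a joint stands for the part that bears it (a point fixed in the world has none). Each returns a list of dicts, best first, with "score" (0 to 1); they miss things now and then, are a little off and sometimes report something else, mostly with a low value. They report only what shows in the picture. A call takes as long as a camera call.
- finder.search_frame(camera, label): "at" ([x, y, z] in m, in the coordinates of the camera as it stood for that picture, good to about 4 mm: the middle of the surface that is visible of it).
- finder.outline_of(camera, label): "region" (480x640 bool, what is visible of it).
- finder.mark_of(camera, label): "at" ([x, y, z] in m, in the coordinates of the camera as it stood for that picture, good to about 4 mm: a listed point, or the origin of a listed thing).
The state is a dict: "time_s": time; "qpos": joint angles; "qvel": joint speeds; "tau": joint torques, N m; "tcp_pos": TCP position; "tool_rot": TCP orientation; "force": force on the tool from outside, world axes, zero at the start; "wrist_torque": the same for the moment, N m; "gripper_width": opening from 0.0 (shut) to 1.0 (fully open).
Only numpy, scipy, OpenCV 4.12 (cv2) and the standard library are available. Lean on these libraries where they do the work, as an engineer would, in place of code of your own. Each camera call takes 0.05 s, during which the arm holds its last target.

## Working session

There is one attempt and no reset: what is moved stays moved. The work goes in short steps, Python scripts to look and compute and a tool call to move; the robot and the scene stay as the last step left them, time stands still between calls to the robot, and variables do not carry over. Pictures are saved under pics/ and viewed, and the job is handed in when it is done.

Besides the shell and the picture viewer there is one more tool, called after ">>>" as name(argument=value, ...) on one line, values as JSON. arm_command: Moves the arm, as the interface text tells. Its arguments: {"type":"object","properties":{"steps":{"type":"array","items":{"type":"number"}},"newtons":{"type":"number"}},"required":["steps"]}

```bash
mkdir -p pics
cat > h.py <<'E'
import numpy as np, cv2
from bench import observe, optics, env, finder
def toworld(ci,p):
    return (np.linalg.inv(np.array(ci["view"]))@np.r_[p,1])[:3]
def K(ci):
    f=240/np.tan(np.radians(ci["fov_y"])/2); return np.array([[f,0,ci["cx"]],[0,f,ci["cy"]],[0,0,1.]])
def proj(ci,P):
    V=np.array(ci["view"]); r,_=cv2.Rodrigues(V[:3,:3])
    return cv2.projectPoints(np.atleast_2d(np.array(P,float)),r,V[:3,3],K(ci),np.array(ci["dist"]))[0][:,0]
def onplane(ci,uv,z):
    n=cv2.undistortPoints(np.array(uv,float).reshape(-1,1,2),K(ci),np.array(ci["dist"]))[:,0]
    Vi=np.linalg.inv(np.array(ci["view"])); d=np.c_[n,np.ones(len(n))]@Vi[:3,:3].T; o=Vi[:3,3]
    return o+d*((z-o[2])/d[:,2])[:,None]
def snap(c,fn):
    ci=optics.camera_info(c); im=optics.snapshot(c); cv2.imwrite("pics/"+fn,im[:,:,::-1]); return ci,im
E
python3 - <<'E'
from h import *
print({k:v for k,v in observe().items()})
for c in ["top","side"]:
    ci,im=snap(c,c+"0.png")
    for l in ["blue_crest","blue_pointer","grey_pointer","yellow_rack"]:
        for r in finder.mark_of(c,l)[:2]: 
            w=toworld(ci,r["at"]); print(c,l,round(r["score"],2),w.round(4),proj(ci,w).round(0))
E
```

```text
{'time_s': 0.0, 'qpos': array([-6.00699801e+01,  2.20904881e+01,  3.79237279e-01, -2.88960900e-02,
       -6.84111801e+01, -1.48203048e+01]), 'qvel': array([-0.01273395, -0.04445208, -0.10322774, -0.07084369, -0.08087123,
        0.06716612]), 'tau': array([ 1.23381811e-03, -3.92289197e+01,  1.88403726e+01,  4.18602660e+00,
       -4.60363590e-03, -1.86178134e-06]), 'tcp_pos': array([ 0.1628208 , -0.60280898,  0.230221  ]), 'tool_rot': array([ 92.45268092,  89.8746578 , 107.55173512]), 'force': array([ 1.00262839, -0.80162979,  0.21209246]), 'wrist_torque': array([-0.03236497, -0.02478597, -0.01692266]), 'gripper_width': 0.9976142783280393}
top blue_crest 0.83 [ 0.5665 -0.2199  0.1472] [[496. 212.]]
top yellow_rack 0.85 [ 0.5631  0.5011 -0.0033] [[158. 223.]]
side blue_crest 0.77 [ 0.5624 -0.2227  0.1499] [[373. 150.]]
side yellow_rack 0.8 [ 5.587e-01  4.992e-01 -4.000e-04] [[224. 379.]]
```

View pics/top0.png

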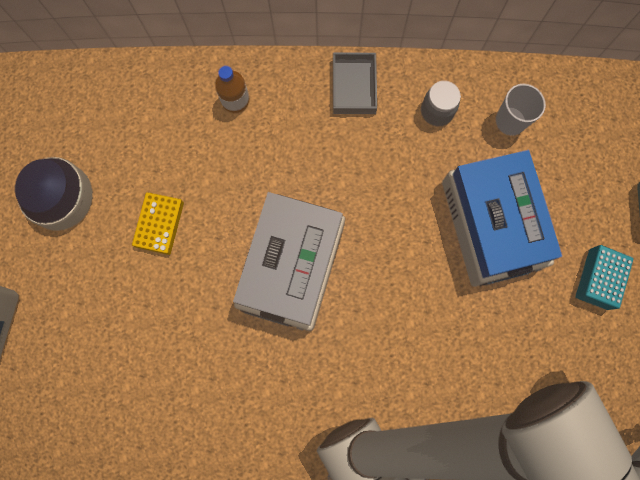

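View pics/side0.png

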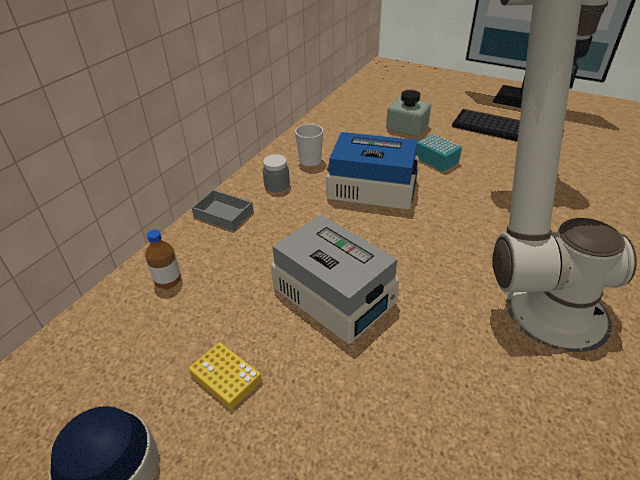

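The top view shows the blue cycler with its wheel at about (496,214), green band at (524,201) and red pointer at (530,218). Next I zoom in to measure.

Run:
```python
from h import *
im=cv2.imread("pics/top0.png"); c=im[140:290,440:570]; cv2.imwrite("pics/z0.png",cv2.resize(c,None,fx=4,fy=4,interpolation=cv2.INTER_CUBIC))
ci=optics.camera_info("top")
print(onplane(ci,[[496,214],[530,218],[524,201]],0.14).round(4)); print(np.linalg.inv(np.array(ci["view"])).round(3), K(ci)[0,0], ci["dist"])
```

```text
[[ 0.5647 -0.222   0.14  ]
 [ 0.5582 -0.2924  0.14  ]
 [ 0.5932 -0.2814  0.14  ]]
[[ 0.021 -0.986  0.163  0.304]
 [-1.    -0.019  0.017  0.119]
 [-0.013 -0.163 -0.986  1.277]
 [ 0.     0.     0.     1.   ]] 585.343632692384 [-0.15269314  0.          0.          0.          0.        ]
```

View pics/z0.png

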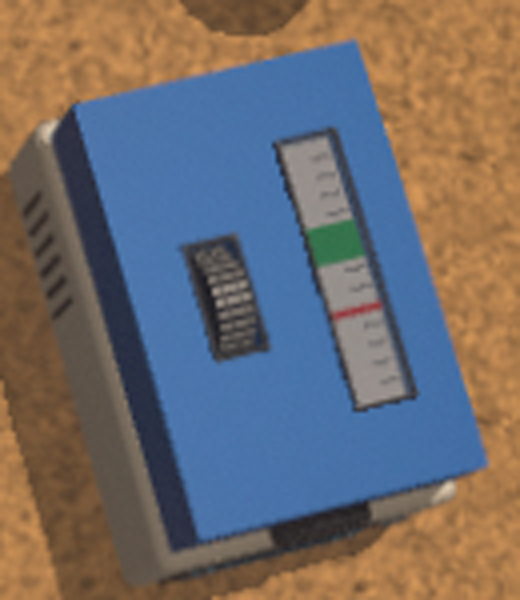

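Run:
```python
from h import *
ci=optics.camera_info("top")
f=lambda L,z:onplane(ci,np.array(L,float)/4-0.375+[440,140],z)
s=f([[275,143],[335,128],[417,397],[355,411]],.14)
x=(s[0]+s[1]-s[2]-s[3])/2; L=np.linalg.norm(x); x/=L; y=np.array([-x[1],x[0],0])
print("scale len",L,"yaw",np.degrees(np.arctan2(x[1],x[0])),"cen",s.mean(0))
lid=f([[78,104],[357,42],[487,465],[198,541]],.14); print("lid c",lid.mean(0))
for a,b in((3,0),(2,1)): d=lid[b]-lid[a]; print(np.degrees(np.arctan2(d[1],d[0])),np.linalg.norm(d))
pg=f([[357,311],[335,243]],.14); print("pointer, green", pg, (pg-s.mean(0))@x)
slot=f([[181,244],[237,234],[270,350],[217,361]],.14); c=slot.mean(0);print("slot c",c, "rel scale->", (s.mean(0)-c)@x,(s.mean(0)-c)@y)
print("edges",[(e-s.mean(0))@x for e in f([[327,262],[343,262],[330,228]],.14)])
```

```text
scale len 0.14330052726840717 yaw 14.628681412318592 cen [ 0.58137552 -0.28514825  0.14      ]
lid c [ 0.57231868 -0.25149517  0.14      ]
13.96036887246231 0.2291849787292351
14.658426437191784 0.22741820071412683
pointer, green [[ 0.55943656 -0.29007555  0.14      ]
 [ 0.59446679 -0.28012748  0.14      ]] [-0.02247217  0.0139349 ]
slot c [ 0.56500645 -0.22238491  0.14      ] rel scale-> -1.2686768779294006e-05 -0.06486280355003284
edges [np.float64(0.005414140271088335), np.float64(0.0035085693856390537), np.float64(0.02202823076024728)]
```

```bash
cat >> h.py <<'E'
from scipy.spatial.transform import Rotation as Ro
def plan(target,yaw,sgn=None):
    s=observe(); R=Ro.from_euler("xyz",s["tool_rot"],degrees=True); M=R.as_matrix()
    best=None
    for k in(1,-1):
        z=k*np.array([np.cos(np.radians(yaw)),np.sin(np.radians(yaw)),0]); x=np.array([0,0,-1.]); y=np.cross(z,x)
        T=Ro.from_matrix(np.c_[x,y,z]); d=(R.inv()*T).as_rotvec()
        print(k,"rotvec",d.round(4),np.degrees(np.linalg.norm(d)).round(1))
    print("tcp",s["tcp_pos"].round(4),"M",M.round(3).tolist(),"shift mm",(M.T@(np.array(target)-s["tcp_pos"])*1000).round(1), s["qpos"].round(1), s["force"].round(2), s["time_s"])
E
python3 - <<'E'
from h import *
plan([.565,-.2224,.25],14.5)
E
```

```text
1 rotvec [ 0.0107  0.     -0.0001] 0.6
-1 rotvec [-3.1309e+00  1.0000e-04  0.0000e+00] 179.4
tcp [ 0.163  -0.6033  0.2313] M [[-0.0, -0.261, 0.965], [0.0, 0.965, 0.261], [-1.0, 0.0, 0.0]] shift mm [-18.7 262.9 487.4] [-60.1  22.    0.5  -0.  -68.4 -14.8] [ 0.34 -0.47 -0.02] 0.5
```

>>> arm_command(steps=[0,0,0,-19,26,49,0,0,0,0,-19,55,102,0,0,0,0,-19,84,155,0,0,0,0,-19,113,208,0,0,0,0,-19,142,261,0,0,0,0,-19,170,314,0,0,0,0,-19,198,367,0,0,0,0,-19,226,420,0], newtons=60)

```text
time_s: 1.5
tcp_pos: [0.5108, -0.2741, 0.2507]
tool_rot: [-40.4, 90.0, -25.3]
force: [0.0, -0.7, -0.7]
gripper_width: -0.003
```

>>> arm_command(steps=[0,0,0,0,10,18,0,0,0,0,0,15,25,0,0,0,0,0,15,25,0,0,0,0,0,15,25,0])

```text
time_s: 2.0
tcp_pos: [0.5288, -0.2557, 0.2505]
tool_rot: [-148.6, 90.0, -133.6]
force: [0.7, -0.5, -0.8]
gripper_width: -0.001
```

Run:
```python
from h import *
plan([.565,-.2224,.25],14.5)
ci,im=snap("wrist","w1.png")
for l in ["blue_crest","blue_pointer"]:
    for r in finder.mark_of("wrist",l)[:2]: 
        w=toworld(ci,r["at"]); print(l,round(r["score"],2),w.round(4),proj(ci,w).round(0))
```

```text
1 rotvec [ 0.009  -0.0001  0.0001] 0.5
-1 rotvec [-3.1326e+00 -1.0000e-04 -1.0000e-04] 179.5
tcp [ 0.5288 -0.2557  0.2505] M [[-0.0, -0.259, 0.966], [-0.0, 0.966, 0.259], [-1.0, -0.0, -0.0]] shift mm [ 0.5 22.8 43.6] [-10.   17.7  -3.3   0.  -69.1 -65. ] [ 0.69 -0.51 -0.76] 2.0
blue_crest 0.91 [ 0.5695 -0.2203  0.1516] [[353. 313.]]
```

View pics/w1.png

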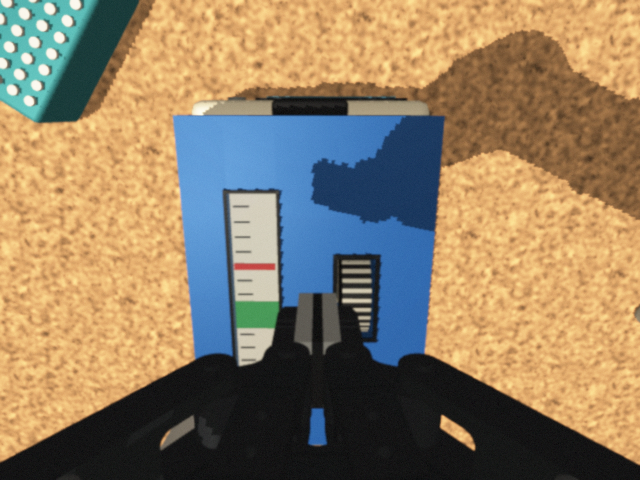

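The wrist view shows the slot corners at (334,255), (379,255) and (377,341), the pointer at (255,267) and the green band at (257,315). I turn these into positions.

Run:
```python
from h import *
ci=optics.camera_info("wrist")
x=np.array([np.cos(np.radians(14.8)),np.sin(np.radians(14.8)),0]); y=np.array([-x[1],x[0],0])
P=onplane(ci,[[334,255],[379,255],[377,341]],.14); print(P); d=P[2]-P[1]; print(np.degrees(np.arctan2(d[1],d[0])),np.linalg.norm(d))
c=P[:2].mean(0)+(P[2]-P[1])/2; print("slot c",c)
Q=onplane(ci,[[255,267],[256,302],[257,328],[252,190]],.14); print("pointer,g1,g2,scale end rel", (Q-c)@x,(Q-c)@y)
```

```text
[[ 0.5391964  -0.24050572  0.14      ]
 [ 0.53179726 -0.21307208  0.14      ]
 [ 0.59043643 -0.19605704  0.14      ]]
16.18088199658813 0.06105786686435635
slot c [ 0.56481641 -0.21828138  0.14      ]
pointer,g1,g2,scale end rel [-0.0221264   0.00222861  0.02113055 -0.07163584] [-0.06513321 -0.06536872 -0.06537422 -0.06510604]
```

>>> arm_command(steps=[0,0,0,0,24,33,0,0,0,0,45,24,33,0,0,0,0,80,24,33,0,0,0,0,97,24,33,0,0,0,0,97,24,33,0])

```text
time_s: 2.78
tcp_pos: [0.5542, -0.2232, 0.1519]
tool_rot: [157.0, 89.8, 172.1]
force: [0.4, 0.1, 0.7]
gripper_width: -0.005
```

>>> arm_command(steps=[0,0,0,2,0,0,0,0,0,0,4,0,0,0,0,0,0,4,0,0,0])

```text
time_s: 3.15
tcp_pos: [0.5555, -0.223, 0.1499]
tool_rot: [-20.4, 89.9, -5.3]
force: [0.8, 0.1, -0.1]
gripper_width: 0.0
```

>>> arm_command(steps=[0,0,0,2,0,0,0,0,0,0,4,0,0,0,0,0,0,4,0,0,0,0,0,0,4,0,0,0])

```text
time_s: 3.65
tcp_pos: [0.5557, -0.223, 0.1459]
tool_rot: [-35.6, 89.9, -20.5]
force: [0.3, 0.4, 4.9]
gripper_width: -0.003
```

>>> arm_command(steps=[0,0,0,0.5,0,4,0,0,0,0,0.5,0,8,0,0,0,0,0.5,0,12,0,0,0,0,0.5,0,16,0,0,0,0,0.5,0,19,0,0,0,0,0.5,0,19,0])

```text
time_s: 4.4
tcp_pos: [0.5745, -0.218, 0.1452]
tool_rot: [-40.4, 89.9, -25.2]
force: [-0.1, 0.6, 5.0]
gripper_width: 0.006
```

Run:
```python
from h import *
s=observe(); print(s["tcp_pos"],s["force"])
ci,im=snap("wrist","w2.png")
snap("top","t2.png")
```

```text
[ 0.57450571 -0.21798067  0.14516437] [-0.06201708  0.646553    5.00296835]
```

View pics/w2.png

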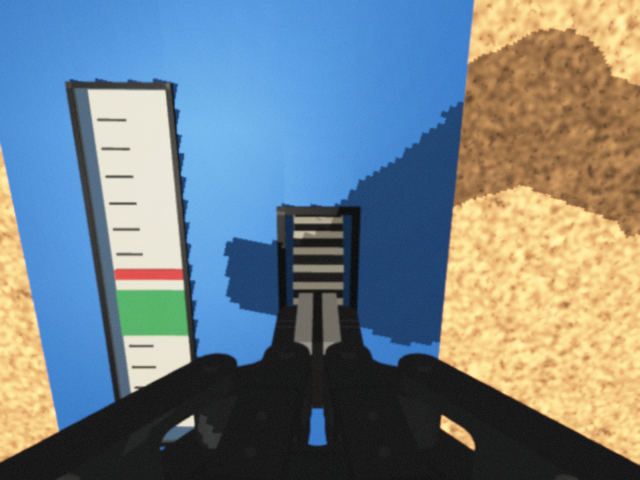

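The pointer is at about (150,274), moved to just short of the band, which spans rows 290–335. I measure what remains.

Run:
```python
from h import *
ci=optics.camera_info("wrist")
x=np.array([np.cos(np.radians(15)),np.sin(np.radians(15)),0])
Q=onplane(ci,[[150,274],[151,290.5],[153,335]],.14); print((Q-Q[0])@x)
```

```text
[0.         0.00666943 0.02546991]
```

>>> arm_command(steps=[0,0,0,-15,0,0,0,0,0,0,-15,0,0,0,0,0,0,-15,0,-17,0,0,0,0,-15,0,-17,0,0,0,0,-8,0,-17,0,0,0,0,-4,0,-17,0,0,0,0,0,0,-17,0,0,0,0,0,0,-17,0])

```text
time_s: 5.5
tcp_pos: [0.5575, -0.2223, 0.1452]
tool_rot: [-92.5, 90.0, -77.4]
force: [-2.5, 2.0, 4.5]
gripper_width: 0.003
```

>>> arm_command(steps=[0,0,0,0,0,4,0,0,0,0,0,0,8,0,0,0,0,0,0,12,0,0,0,0,0,0,16.5,0,0,0,0,0,0,16.5,0])

```text
time_s: 6.12
tcp_pos: [0.5742, -0.2178, 0.1455]
tool_rot: [-22.0, 89.9, -6.8]
force: [-0.3, 1.6, 4.1]
gripper_width: -0.001
```

>>> arm_command(steps=[0,0,0,-8,0,0,0,0,0,0,-40,0,0,0,0,0,0,-90,0,-30,0,0,0,0,-90,0,-30,0,0,0,0,-90,0,-30,0])

```text
time_s: 6.75
tcp_pos: [0.5437, -0.2258, 0.2344]
tool_rot: [106.1, 89.9, 121.1]
force: [0.2, -0.4, -0.6]
gripper_width: -0.003
```

Run:
```python
from h import *
s=observe(); print(s["tcp_pos"],s["force"],s["time_s"])
ci,im=snap("wrist","w3.png")
snap("top","t3.png")
```

```text
[ 0.54367854 -0.22581044  0.23438495] [ 0.22940721 -0.37718154 -0.57213285] 6.75
```

View pics/w3.png

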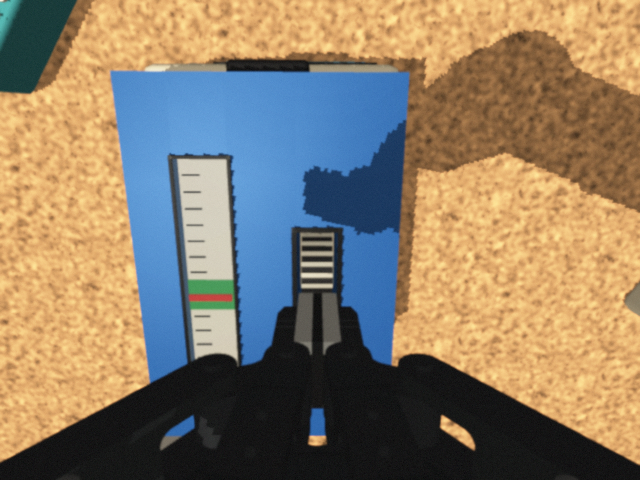

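View pics/t3.png

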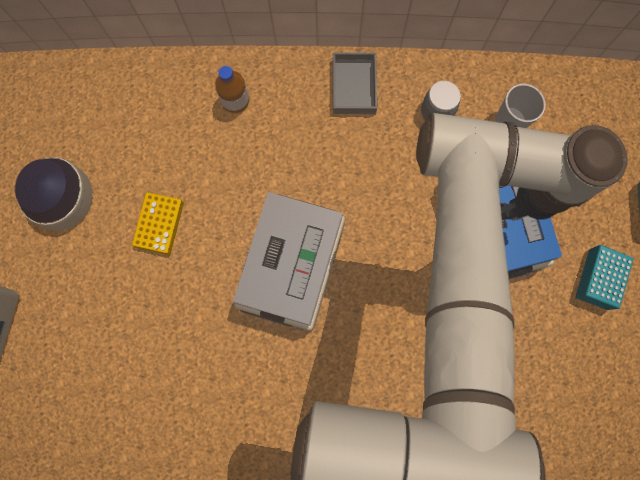

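The pointer, at (211,298), is wholly inside the green band (rows 280–309). The grey cycler and the yellow rack look unchanged, and the arm is clear, so I hand in.

```bash
python3 -c "
from bench import env
print(env.sign_off())"
```

```text
the job is handed in; nothing more can be done
None
```

The red pointer on the blue-lidded cycler now stands inside the green band. I got it there with two fingertip strokes on the thumbwheel, each pressed about 4 mm at roughly 5 N, then lifted clear and handed the job in. The robot's clock read just under 7 s.

- **Pointer:** the last wrist picture shows it wholly within the band, by my reading about 2–3 mm past the centre, with about 5 mm left to the nearer edge.
- **Grey cycler and yellow rack:** in the last top picture both look the same as at the start; I compared these by eye only.
- **Contact:** the fingertips finished about 85 mm above the wheel, with a force reading near zero.
- **Disagreements:** the pointer finder returned nothing for the blue pointer in any camera, so I measured it from pixels. The top and wrist cameras disagreed by about 4 mm on the wheel's sideways position, so I aimed between the two.

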